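# Lift a freshly painted sleeve off the drying rack on a screwdriver blade

## Robot

A 6-joint arm with a two-finger parallel gripper is mounted at the origin on a cart in front of the work surface, level with it; the furniture and walls round the work are solid. World frame = base frame: x ahead of the robot, y to its left, z up, the work surface at z = 0. Lengths are in mm, angles in rad, forces in N, time in s.
With the tool pointing down it reaches from about 400 to 825 mm from the base axis. Payload 7 kg.
Tool frame: the origin (TCP) lies at the very end of the fingers, on their centre line; the grasp point (between the pads) lies 19 mm behind it; z points along the fingers, y is the line along which they close (so a half turn about z gives the same grasp; the last joint's range is limited). The gripper opens to 88 mm and grips with 3 to 60 N. Pads are 19 mm wide; open, the fingers measure 130 mm over their backs; the gripper's body (78 mm by 193 mm) begins 47 mm behind the grasp point.
Start: joints at [1.562, 0.359, 0.012, 0, -1.224, -0.288], TCP at [197.421, 645.461, 200.061] pointing down, gripper open.
Joint ranges: [-3.07, 3.07], [-1.43, 2.12], [-1.02, 1.25], [-3.03, 1.67], [-3.05, -0], [-3.03, 3.03]. Speed limits (rad/s): [2.39, 2.39, 3.01, 3.14, 3.14, 3.14].

## Interface

Orientations are given as a unit quaternion [x, y, z, w].
In Python, from plant import bot gives the robot as it stands. Calls block until the motion is done:
- bot.move_ptp(position, orientation): joint-space move of the TCP to a pose.
- bot.line_to(position, velocity=150, ori=None): straight line of the TCP; ori=None keeps the orientation; velocity is the mean speed in mm/s.
- bot.move_joints(angles): joint-space move.
- bot.move_gripper(opening, force=None): finger opening in mm; force is the grip in N (None keeps the last); returns when the fingers have stopped.
- bot.pause(seconds).
- bot.solve_ik(position, orientation): joint angles nearest the present ones, or None.
- bot.read_state(): the state.
- bot.camera(name): name is "side" or "top"; returns the picture (480x640x3 uint8, red, green, blue); there is no depth.
- bot.get_calibration(name): a dict with "fx", "fy", "cx", "cy" (pixels), "view" (4x4, takes a point from world to camera coordinates). Camera axes: x right, y up, looking along -z (the intrinsics and any distortion apply to the point x, -y, -z); pixel columns grow to the right and rows downward; lengths in mm; the calibration is good to about 2 mm. A picture is of the moment at which its call begins. get_calibration takes no time and is no camera call.
A pose or a line that the arm cannot do raises bot.Unreachable and nothing moves.
- bot.close_job(): hands the job in; it is judged then, once.
The state is a dict: "t": time; "joint_pos": joint angles; "qvel": joint speeds; "tau": joint torques, N m; "tcp_pos": TCP position; "eef_rot": TCP orientation; "contact_force": force on the tool from outside, world axes, zero at the start; "moment": the same for the moment, N m; "width": finger opening in mm; "finger_force": force on a finger pad.
Only numpy, scipy, OpenCV 4.12 (cv2) and the standard library are available. Lean on these libraries where they do the work, as an engineer would, in place of code of your own. Each camera call takes 0.05 s, during which the arm holds its last target. There are 200 camera calls.

## Task

The paint on the red flanged sleeve is still soft and must not be touched by the gripper: pick up the green-handled screwdriver lying on the bench, pass its blade right through the bore of the red sleeve while the sleeve lies in the drying rack, and lift the sleeve out of the rack on the blade. Then turn the screwdriver so that its tip points up at about 35 degrees, sleeve and all, and finish while still holding it there by the handle, still and well clear above the rack, with the sleeve hanging on the blade alone. Leave the yellow sleeve in its place and the other things on the bench alone.

Things in the scene. Friction and masses are not known exactly. Their poses are not given: they have to be found in the camera images.
- driver: Loose screwdriver with a green handle, 210 mm long, about 0.09 kg, lying flat on the bench with its tip pointing away from the robot, give or take some 45 degrees. Origin on its underside near the middle of its length; its long axis runs along its own y at z = +14 mm. Handle (24 mm wide, 28 mm high, flat-sided for the fingers) from y = +4 to +104 mm; straight blade 6 mm thick from y = +4 to -96 mm, the tip at -y.
- blade_tip (a point): the end of the screwdriver's blade, on its long axis
- handle_middle (a point): the middle of the screwdriver's handle, on its long axis (14 mm above the bench while it lies)
- red_sleeve: Loose red flanged sleeve (to be lifted), 0.07 to 0.14 kg: a tube 50 mm long and 38 mm in outer diameter with a 22 mm bore right through, and a flange 66 mm in diameter and 8 mm thick round its middle. Origin at the centre of the bore; its x is the axis of the bore, level in the rack, +x away from the robot; the ends are at x = -25 and +25 mm. It lies in either of the rack's two cradles. On a 6 mm blade it can rock about 17 degrees in its bore.
- yellow_sleeve: The same sleeve in yellow, in the other cradle; to be left there. Origin and axes as for the red one.
- rack: Fixed drying rack: a wooden base board 110 x 240 x 16 mm with two cradles at y = -60 and +60 mm. Each cradle is two steel V-shaped uprights that carry the tube on either side of the flange (outer faces at x = -15 and +15 mm, V arms up to about 96 mm high), open above, in front and behind; the bore's axis lies 100 mm above the bench, along the rack's x. Origin under the middle of the base; x points away from the robot.
- mug: white mug, bystander, 91 mm tall; origin under its middle
- brush: flat paint brush lying on the bench, bystander, 218 mm long; origin under its middle
- tape_measure: yellow tape measure, bystander, 84 x 38 x 64 mm; origin under its middle
- pliers: red-handled pliers lying on the bench, bystander, 193 mm long; origin under their middle
- bearing: steel ball bearing lying flat, bystander, 52 mm wide; origin under its middle
There are look-alikes about, which are no part of the job. Leave any brown look-alike of the driver alone. There is more than one size of the red_sleeve; the one meant has the size given above.

How it is judged:
By the outcome, as a careful person would: the job done as asked, in the order asked, and still so for the second after the job is handed in, while the arm keeps its last pose, push and grip.
It also fails if it takes over 51 s, if anything falls off the work surface, if the arm or the gripper's body presses on something with over 40 N, if the wrist force passes 120 N, or if a joint passes its speed limit or range.

## Working session

There is one attempt and no reset: what is moved stays moved. The work goes in short steps, each a Python script; the robot and the scene stay as the last script left them, time stands still between calls to the robot, and variables do not carry over. Pictures are saved under pics/ and viewed, at most 10 in all, crops included, and the job is handed in when it is done.

```bash
mkdir -p pics; ls
python3 - <<'E'
from plant import bot
import cv2
for n in("top","side"):
    cv2.imwrite(f"pics/{n}0.png",bot.camera(n)[:,:,::-1]); c=bot.get_calibration(n); print(n,c)
s=bot.read_state();print(s["t"],s["tcp_pos"],s["eef_rot"],s["width"])
E
```

```text
pics
top {'fx': 449.43154125898695, 'fy': 449.43154125898695, 'cx': 323.29696744552587, 'cy': 247.01397674953262, 'view': array([[-2.17438532e-03, -9.99937228e-01,  1.09914827e-02,
         4.12580402e+01],
       [ 9.98343668e-01, -1.53874563e-03,  5.75113291e-02,
        -5.61542152e+02],
       [-5.74908059e-02,  1.10983289e-02,  9.98284345e-01,
        -1.49066040e+03],
       [ 0.00000000e+00,  0.00000000e+00,  0.00000000e+00,
         1.00000000e+00]])}
side {'fx': 525.8521799260659, 'fy': 525.8521799260659, 'cx': 317.0437329781283, 'cy': 241.35708347195703, 'view': array([[ 9.99886499e-01, -8.29034159e-03, -1.25800809e-02,
        -5.66189791e+02],
       [ 1.49842432e-02,  4.60273645e-01,  8.87650632e-01,
        -1.18223960e+02],
       [-1.56864727e-03, -8.87738386e-01,  4.60345628e-01,
        -1.49284800e+03],
       [ 0.00000000e+00,  0.00000000e+00,  0.00000000e+00,
         1.00000000e+00]])}
0.1 [197.29757574 645.01302043 199.20976679] [ 9.89001566e-01 -1.47903049e-01 -4.38767735e-05  7.66793851e-04] 88.01494675694332
```

View pics/top0.png

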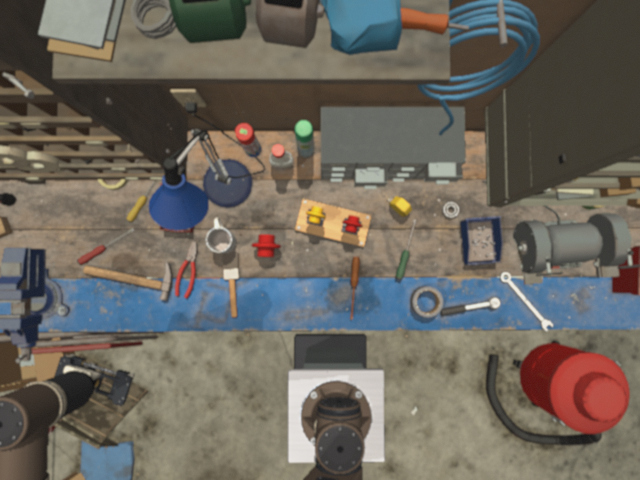

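View pics/side0.png

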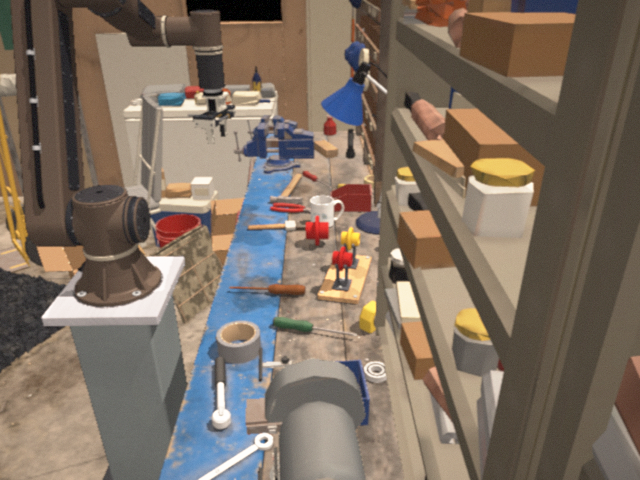

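The green driver is in top at about (405,250), with its tip up at (414,220). The brown driver at (354,285) is the look-alike. There are two red sleeves: the rack one at top (352,224) / side (342,258), and a larger loose one at top (266,246) / side (317,232). The rack one fits, since it lies in a cradle beside yellow. I'll measure it and confirm with a crop.

```bash
cat > h.py <<'E'
import numpy as np, cv2
from plant import bot
from scipy.spatial.transform import Rotation as R
def ray(n,uv):
    c=bot.get_calibration(n);V=c["view"];d=np.array([(uv[0]-c["cx"])/c["fx"],-(uv[1]-c["cy"])/c["fy"],-1.])
    return -V[:3,:3].T@V[:3,3], V[:3,:3].T@d
def plane(n,uv,z):
    o,d=ray(n,uv); return o+d*(z-o[2])/d[2]
def proj(n,p):
    c=bot.get_calibration(n);q=c["view"][:3,:3]@np.asarray(p,float)+c["view"][:3,3]
    return np.array([c["cx"]-c["fx"]*q[0]/q[2],c["cy"]+c["fy"]*q[1]/q[2]])
def tri(uvt,uvs):
    (a,d),(b,e)=ray("top",uvt),ray("side",uvs)
    s=np.linalg.lstsq(np.c_[d,-e],b-a,rcond=None)[0]; p,q=a+d*s[0],b+e*s[1]
    return (p+q)/2,np.linalg.norm(p-q)
def blobs(im,lo,hi,box,mn=15):
    """box u0,v0,u1,v1; returns list (area, centroid, contour)"""
    h=cv2.cvtColor(im,cv2.COLOR_RGB2HSV);m=cv2.inRange(h,lo,hi) if lo[0]<=hi[0] else cv2.inRange(h,(lo[0],)+lo[1:],(180,)+hi[1:])|cv2.inRange(h,(0,)+lo[1:],hi)
    k=np.zeros_like(m);u0,v0,u1,v1=box;k[v0:v1,u0:u1]=m[v0:v1,u0:u1]
    n,l,s,c=cv2.connectedComponentsWithStats(k)
    return [(int(s[i,4]),c[i],np.argwhere(l==i)[:,::-1]) for i in np.argsort(-s[1:,4])+1 if s[i,4]>=mn]
RED=((172,150,70),(8,255,255));YEL=((20,150,120),(32,255,255));GRN=((50,60,20),(85,255,255))
E
python3 - <<'E'
from h import *
t=cv2.imread("pics/top0.png")[:,:,::-1];s=cv2.imread("pics/side0.png")[:,:,::-1]
for nm,c in(("R",RED),("Y",YEL)):
    for n,im,box in(("top",t,(245,195,415,265)),("side",s,(290,205,385,340))):
        for a,p,_ in blobs(im,*c,box): print(nm,n,a,p.round(1))
for n,im,box in(("top",t,(385,215,425,290)),("side",s,(265,310,365,345))):
    for a,p,k in blobs(im,*GRN,box): 
        vx=cv2.fitLine(k.astype(np.float32),cv2.DIST_L2,0,.01,.01).ravel()
        print("G",n,a,p.round(1),plane(n,p,14).round(1),vx.round(3))
a=cv2.resize(t[185:295,240:430],None,fx=4,fy=4,interpolation=cv2.INTER_CUBIC)
b=cv2.resize(s[205:345,225:385],None,fx=3,fy=3,interpolation=cv2.INTER_CUBIC)
cv2.imwrite("pics/ca.png",a[:,:,::-1]);cv2.imwrite("pics/cb.png",b[:,:,::-1])
E
```

```text
R top 376 [265.7 245.6]
R top 188 [352.1 223.5]
R side 398 [316.2 230.1]
R side 297 [342.  257.6]
R side 149 [357.1 207.5]
R side 91 [295.8 208.2]
R side 29 [337.4 207.4]
Y top 213 [401.1 204.8]
Y top 194 [315.2 214.4]
Y side 323 [367.2 319.4]
Y side 160 [350.8 235.5]
G top 150 [402.1 263.9] [ 504.6 -224.2   14. ] [ 2.72000e-01 -9.62000e-01  4.02107e+02  2.63880e+02]
G side 310 [293.  324.4] [ 505.7 -227.5   14. ] [9.88000e-01 1.56000e-01 2.92977e+02 3.24387e+02]
```

View pics/ca.png

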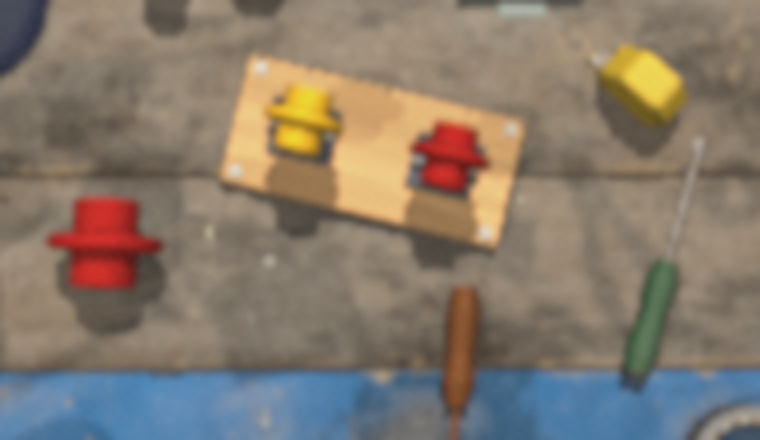

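View pics/cb.png

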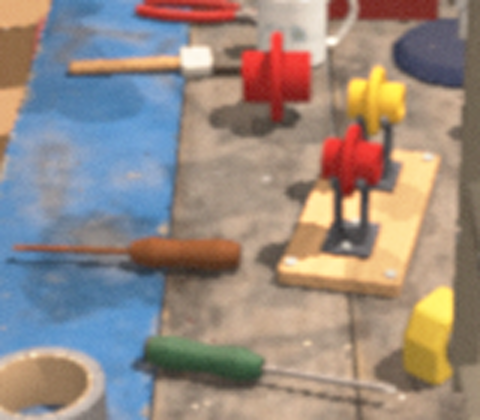

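The crops show the small red sleeve in the rack's right cradle, at top crop (447,157). The big loose red one is at (104,243), about 1.6 times larger and lying on the bench, so it's excluded. The green driver runs from its tip at (698,138) to its butt at (632,385), and the brown one is apart from it. Next I'll compute the poses and plan the IK.

Run:
```python
from h import *
t=cv2.imread("pics/top0.png")[:,:,::-1];s=cv2.imread("pics/side0.png")[:,:,::-1]
f=lambda x,y:((x+.5)/4-.5+240,(y+.5)/4-.5+185)
C=np.array([plane("top",f(*p),16) for p in((253,57),(525,120),(497,248),(220,180))]);print(C.round(0).tolist(),C.mean(0).round(1))
L=C[0]-C[1]+C[3]-C[2];W=C[0]-C[3]+C[1]-C[2];print("len",np.linalg.norm(L)/2,np.linalg.norm(W)/2,"yaw",np.degrees(np.arctan2(-L[0],L[1])),np.degrees(np.arctan2(W[1],W[0])))
yaw=np.arctan2(-L[0],L[1]);yx=np.array([-np.sin(yaw),np.cos(yaw),0]);print("red from rack",C.mean(0)-60*yx)
r,e=tri((352.1,223.5),(342,257.6));y,e2=tri((315.2,214.4),(350.8,235.5));print("red",r,e,"yel",y,e2,np.linalg.norm(r-y),np.degrees(np.arctan2(-(y-r)[0],(y-r)[1])))
print("red plane100 top",plane("top",(352.1,223.5),105),"side",plane("side",(342,257.6),100))
# flange extremes via PCA in top
tip=plane("top",f(698,138),14);butt=plane("top",f(632,385),14);d=tip-butt
print("driver",tip,butt,np.linalg.norm(d),np.degrees(np.arctan2(d[1],d[0])), "mid",butt+50*d/np.linalg.norm(d))
a,p,k=blobs(t,*GRN,(385,215,425,290))[0];v=cv2.fitLine(k.astype(np.float32),cv2.DIST_L2,0,.01,.01).ravel()
q=plane("top",(v[2]+20*v[0],v[3]+20*v[1]),14)-plane("top",v[2:],14);print("fit yaw",np.degrees(np.arctan2(q[1],q[0])))
# IK
def ori(yaw,pitch,flip):
    x=R.from_euler("z",yaw,degrees=True)*R.from_euler("y",-pitch,degrees=True)*R.from_euler("x",180,degrees=True)
    return (x*R.from_euler("z",180*flip,degrees=True)).as_quat()
for fl in(0,1):
  for P,yw,pt in(((505,-226,4),-15,0),((505,-226,150),-15,0),((480,-20,100),-14,0),((560,-50,100),-14,0),((480,-50,300),-14,0),((480,-50,300),-14,38),((520,-50,350),-14,38)):
    j=bot.solve_ik(P,ori(yw,pt,fl));print(fl,P,pt,None if j is None else np.round(j,2))
```

```text
[[724.0, 109.0, 16.0], [671.0, -120.0, 16.0], [563.0, -96.0, 16.0], [620.0, 136.0, 16.0]] [644.5   7.2  16. ]
len 237.29004751629824 109.15980324097136 yaw -13.538936237227801 -13.792952026406484
red from rack [630.43415093 -51.1488234   16.        ]
red [632.59007823 -50.53838703  99.75042986] 2.20123468025404 yel [662.29020014  66.59535973 106.00216143] 4.87049440580958 121.00204964358262 -14.227913746305015
red plane100 top [630.90440853 -50.13835948 105.        ] side [633.67123183 -50.76361451 100.        ]
driver [ 655.56892225 -266.67630239   14.        ] [ 447.78789154 -208.43244812   14.        ] 215.7899517622658 -15.658908198636714 mid [ 495.93217004 -221.92794543   14.        ]
fit yaw -16.473766677722132
0 (505, -226, 4) 0 [-0.07  0.37 -0.49  0.   -0.71  1.38]
0 (505, -226, 150) 0 [-0.07  0.2  -0.33  0.   -1.04  1.38]
0 (480, -20, 100) 0 [ 0.37  0.13 -0.55  0.   -0.89  0.96]
0 (560, -50, 100) 0 [ 0.26  0.26 -0.37  0.   -0.93  1.07]
0 (480, -50, 300) 0 [ 0.3  -0.02 -0.23  0.   -1.36  1.02]
0 (480, -50, 300) 38 [ 0.65 -0.47 -1.    0.78 -0.76  0.17]
0 (520, -50, 350) 38 [ 0.59 -0.4  -0.84  0.7  -0.78  0.32]
1 (505, -226, 4) 0 [-0.07  0.37 -0.49  0.   -0.71 -1.77]
1 (505, -226, 150) 0 [-0.07  0.2  -0.33  0.   -1.04 -1.77]
1 (480, -20, 100) 0 [ 0.37  0.13 -0.55  0.   -0.89 -2.18]
1 (560, -50, 100) 0 [ 0.26  0.26 -0.37  0.   -0.93 -2.07]
1 (480, -50, 300) 0 [ 0.3  -0.02 -0.23  0.   -1.36 -2.12]
1 (480, -50, 300) 38 [ 2.39 -1.27 -0.92  0.49 -2.45  2.37]
1 (520, -50, 350) 38 [ 0.59 -0.4  -0.84  0.7  -0.78 -2.83]
```

Measurements agree: red sleeve bore at (631.5,-50.6,100) with yaw -13.7°, spacing to yellow 121 mm, and driver length about 213 mm. Grasping now.

```bash
cat >> h.py <<'E'
S=np.array([631.5,-50.6,100.]);YAW=-13.7
def ori(yaw,pitch,flip=0):
    return (R.from_euler("z",yaw,degrees=True)*R.from_euler("y",-pitch,degrees=True)*R.from_euler("x",180,degrees=True)*R.from_euler("z",180*flip,degrees=True)).as_quat()
def ax(yaw,p=0): return R.from_euler("z",yaw,degrees=True).apply(R.from_euler("y",-p,degrees=True).apply([1,0,0]))
def st(): s=bot.read_state();print(round(s["t"],2),np.round(s["tcp_pos"],1),"w",round(s["width"],1),"ff",np.round(s["finger_force"],1),"F",np.round(s["contact_force"],1),"M",np.round(s["moment"],2));return s
E
python3 - <<'E'
from h import *
q=ori(-16,0)
bot.move_ptp([504,-224.5,110],q);st()
bot.line_to([504,-224.5,4.5],90);st()
bot.move_gripper(15,50);st()
bot.line_to([504,-224.5,200],150)
pre=S-205*ax(YAW); pre[2]=91
bot.move_ptp(pre+[0,0,80],ori(YAW,0));bot.line_to(pre,120);bot.pause(.3);st()
t,s=bot.camera("top"),bot.camera("side")
a=cv2.resize(t[185:295,300:400],None,fx=5,fy=5,interpolation=cv2.INTER_CUBIC)
b=cv2.resize(s[190:310,220:400],None,fx=4,fy=4,interpolation=cv2.INTER_CUBIC)
cv2.imwrite("pics/t1.png",t[:,:,::-1]);cv2.imwrite("pics/s1.png",s[:,:,::-1]);cv2.imwrite("pics/a1.png",a[:,:,::-1]);cv2.imwrite("pics/b1.png",b[:,:,::-1])
E
```

```text
3.34 [ 504.4 -224.   110. ] w 87.5 ff 0.0 F [ 0.5 -0.1  0.6] M [-0.02 -0.01 -0.01]
4.67 [ 504.5 -224.6    5.1] w 87.4 ff 0.0 F [-0.1  0.5  0.5] M [-0.05  0.05 -0.03]
5.92 [ 504.  -224.5    4.5] w 15.0 ff 0.0 F [-0.3  0.  -0.3] M [-0.02  0.02  0.04]
9.43 [432.6  -1.9  91.5] w 15.3 ff 0.0 F [ 0.7 -0.2 -0.7] M [ 0.01 -0.02  0.01]
```

View pics/a1.png

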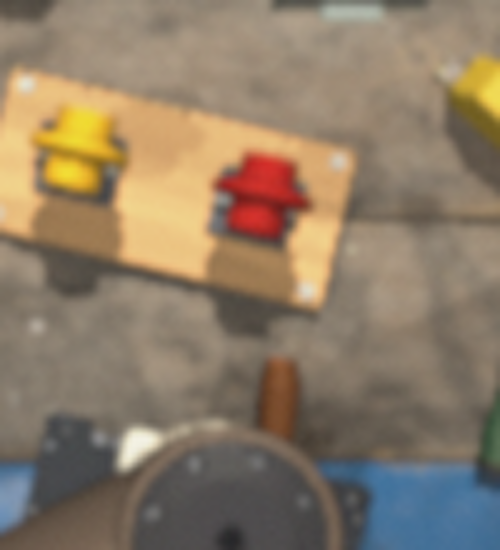

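View pics/b1.png

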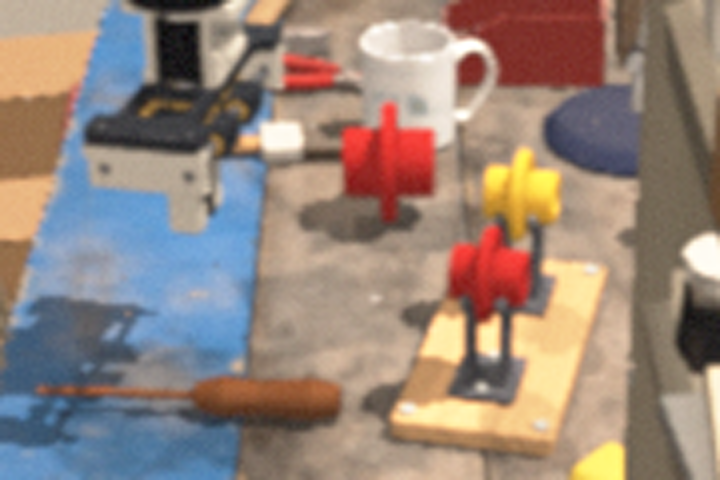

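The a1 crop shows no driver in the gripper, and the driver's handle is still at the right edge, about top (398,265). The width reads 15 mm, so the grasp missed. I'll look at where the driver is now.

Run:
```python
from h import *
t=cv2.imread("pics/t1.png")[:,:,::-1];s=cv2.imread("pics/s1.png")[:,:,::-1]
for n,im,box in(("top",t,(375,210,435,295)),("side",s,(240,300,375,360))):
    for a,p,k in blobs(im,*GRN,box): 
        v=cv2.fitLine(k.astype(np.float32),cv2.DIST_L2,0,.01,.01).ravel();q=plane(n,(v[2]+10*v[0],v[3]+10*v[1]),14)-plane(n,v[2:],14)
        print("G",n,a,p.round(1),plane(n,p,14).round(1),np.degrees(np.arctan2(q[1],q[0])))
st()
o=R.from_quat(bot.read_state()["eef_rot"]).as_matrix();print(o.round(3))
a=cv2.resize(t[190:310,360:440],None,fx=5,fy=5,interpolation=cv2.INTER_CUBIC)
b=cv2.resize(s[280:360,235:385],None,fx=2.6,fy=2.6,interpolation=cv2.INTER_CUBIC)
c=np.zeros((600,800,3),np.uint8);c[:,:400]=a;c[:b.shape[0],400:400+b.shape[1]]=b;cv2.imwrite("pics/c2.png",c[:,:,::-1])
```

```text
G top 146 [402. 264.] [ 504.4 -223.9   14. ] -16.322704198677698
G side 312 [292.5 324.3] [ 504.6 -227.3   14. ] -16.43946509701388
9.53 [432.5  -1.9  91.3] w 15.1 ff 0.0 F [-0.1 -0.7 -0.9] M [ 0.01 -0.    0.02]
[[ 0.972 -0.237  0.001]
 [-0.237 -0.972  0.   ]
 [ 0.001 -0.    -1.   ]]
```

View pics/c2.png

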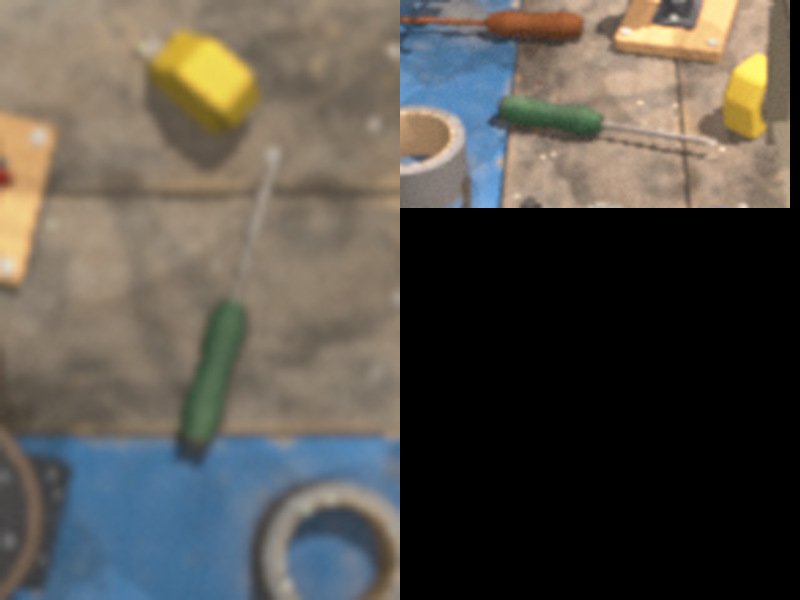

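Driver unmoved, at the same place. I'll check whether the gripper appears where the state says it is.

Run:
```python
from h import *
T=np.array(bot.read_state()["tcp_pos"])
for dz in(0,19,66,150):
    print(dz,[proj(n,T+[0,0,dz]).round(1) for n in("side","top")])
q=ori(-16,0)
bot.move_gripper(88,50)
bot.move_ptp([504,-224.5,110],q);bot.line_to([504,-224.5,4.5],120);st()
t,s=bot.camera("top"),bot.camera("side")
print([proj(n,[504,-224.5,z]).round(1) for n in("side","top") for z in(4,14)])
b=cv2.resize(s[230:370,215:375],None,fx=4,fy=4,interpolation=cv2.INTER_CUBIC)
cv2.imwrite("pics/b3.png",b[:,:,::-1])
```

```text
0 [array([268.1, 252.8]), array([336.9, 286.3])]
19 [array([267.7, 246.7]), array([337.2, 286.5])]
66 [array([266.8, 231.4]), array([337.8, 286.9])]
150 [array([265. , 202.7]), array([339.1, 287.9])]
12.75 [ 504.6 -224.4    5.2] w 87.7 ff 0.0 F [-0.1  0.4 -0.3] M [ 0.02 -0.01  0.  ]
[array([292.5, 327. ]), array([292.3, 323.7]), array([401.7, 264.1]), array([402.2, 264.1])]
```

View pics/b3.png

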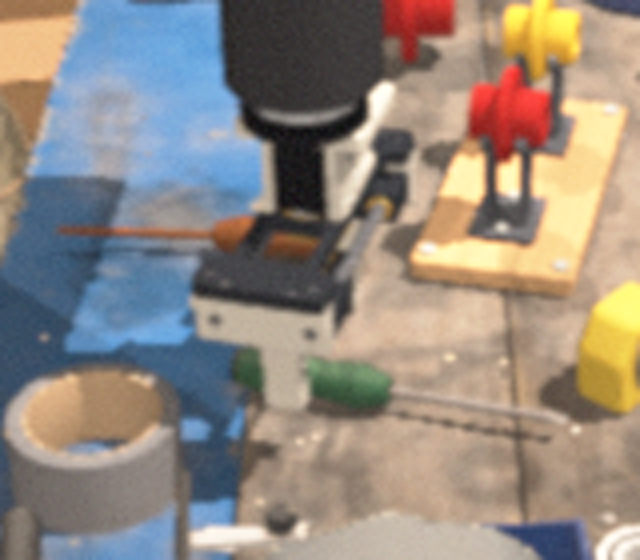

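The gripper straddles the handle correctly: the near finger is at crop (285,385) and the handle runs (240–390, 370). Last time the fingers just stopped at the commanded 15 mm, so I'll close fully with force and check.

Run:
```python
from h import *
for w in(30,22,18,10,0):
    bot.move_gripper(w,50);st()
s=bot.camera("side")
b=cv2.resize(s[230:370,215:375],None,fx=4,fy=4,interpolation=cv2.INTER_CUBIC)
cv2.imwrite("pics/b4.png",b[:,:,::-1])
```

```text
13.93 [ 504.  -224.5    4.5] w 30.1 ff 0.0 F [-0.3 -0.4 -0.3] M [-0.01  0.02  0.02]
14.36 [ 504.  -224.5    4.5] w 22.2 ff 0.0 F [-0.7  0.6 -0.2] M [-0.    0.03  0.07]
14.71 [ 504.  -224.5    4.5] w 18.4 ff 0.0 F [ 0.4 -0.1 -0.4] M [-0.06  0.04 -0.01]
15.14 [ 504.  -224.5    4.5] w 10.2 ff 0.0 F [0.4 0.6 0. ] M [ 0.    0.01 -0.01]
15.58 [ 504.  -224.5    4.5] w 0.4 ff 0.0 F [-1.2 -0.2  0.4] M [-0.05 -0.    0.04]
```

View pics/b4.png

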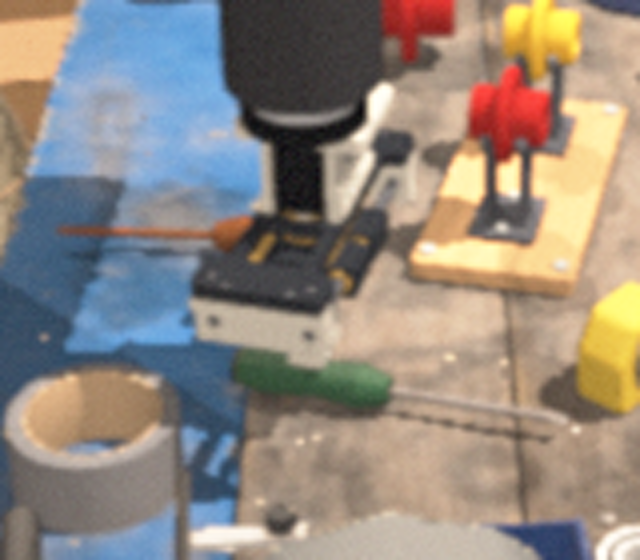

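The b4 crop shows the closed fingers (308,365) apparently running into the handle with no force read and the driver unmoved. I'll test gently for contact with closed fingers, checking force and the green mask numerically.

```bash
cat >> h.py <<'E'
def green(tag=""):
    for n,box in(("top",(375,210,435,295)),("side",(240,290,375,360))):
        for a,p,k in blobs(bot.camera(n),*GRN,box)[:1]:
            v=cv2.fitLine(k.astype(np.float32),cv2.DIST_L2,0,.01,.01).ravel();q=plane(n,(v[2]+10*v[0],v[3]+10*v[1]),14)-plane(n,v[2:],14)
            print(tag,n,a,p.round(1),plane(n,p,14).round(1),np.degrees(np.arctan(q[1]/q[0])).round(1))
E
python3 - <<'E'
from h import *
print([proj("side",[492-.28*k,-266.8-k,z]).round(1) for k in(0,10) for z in(4,12)])
bot.line_to([504,-224.5,60],200);green("up")
bot.line_to([504,-290,60],250);bot.line_to([504,-290,12],150)
for y in(-260,-250,-240,-230,-220,-205,-190):
    bot.line_to([504,y,12],60);s=st()
    if np.linalg.norm(s["contact_force"])>4: break
bot.line_to([504,y,70],250);green("after")
E
```

```text
[array([286.8, 337.8]), array([286.7, 335.1]), array([285.5, 340.4]), array([285.3, 337.7])]
up side 304 [293.  324.4] [ 505.8 -227.6   14. ] -15.5
17.68 [ 504.2 -259.7   12.2] w 0.3 ff 0.0 F [ 0.5 -0.9  0.5] M [ 0.02 -0.04  0.05]
18.0 [ 504.  -249.7   12. ] w 0.3 ff 0.0 F [0.2 0.2 0.7] M [ 0.01 -0.   -0.01]
18.32 [ 504.  -239.6   12. ] w 0.4 ff 0.0 F [-0.3 -0.9  0.5] M [-0.01  0.01 -0.05]
18.63 [ 504.  -229.6   12.1] w 0.4 ff 0.0 F [-0.4 -0.2  0.1] M [ 0.03 -0.03 -0.01]
18.95 [ 504.1 -219.6   12.1] w 0.8 ff 0.0 F [-0.7 -0.7 -0.4] M [ 0.   -0.01 -0.01]
19.35 [ 504.1 -204.6   12.1] w 0.4 ff 0.0 F [-0.  -0.1  0.5] M [ 0.01 -0.   -0.03]
19.75 [ 504.1 -189.6   12.1] w -0.1 ff 0.0 F [ 0.  -0.4  0.6] M [-0.05 -0.   -0.02]
after side 313 [292.5 324.2] [ 504.4 -226.8   14. ] -15.8
```

No contact at all. The projections explain it: the visible fingertips sit about 20–25 mm above the reported TCP (open tip at row 332 where 339 was expected; closed tip at row 321 where 330 was expected). So the fingers really passed over the handle. I'll feel gently for the bench beside the driver to get the true offset.

Run:
```python
from h import *
bot.line_to([504,-185,70],250);bot.line_to([504,-185,2],150)
z=2
while z>-32:
    z-=2;bot.line_to([504,-185,z],40);s=bot.read_state()
    if s["contact_force"][2]>3: break
print(z);st()
bot.line_to([504,-185,z+20],150);st()
```

```text
-28
24.83 [ 504.1 -185.   -26.3] w 0.6 ff 10.8 F [-6.6  3.5 21.1] M [ 1.36  2.41 -0.01]
25.12 [ 504.7 -185.    -7.3] w 0.5 ff 0.0 F [-0.1  0.  -0.4] M [ 0.05  0.03 -0.03]
```

The bench is felt at reported z ≈ -26, so the true fingertips end 26 mm short of the reported TCP. I'll correct for that and grasp again.

Run:
```python
from h import *
import sys
q=ori(-16,0)
bot.line_to([504,-185,15],250)
bot.line_to([504,-224.5,45],250);bot.move_gripper(70,50)
bot.line_to([504,-224.5,-20.5],120);st()
bot.move_gripper(10,55);s=st()
if s["width"]<18: sys.exit("missed")
bot.line_to([504,-224.5,120],200);st()
pre=S-205*ax(YAW);pre[2]=65
bot.move_ptp(pre+[0,0,30],ori(YAW,0));st()
t,s=bot.camera("top"),bot.camera("side")
cv2.imwrite("pics/t5.png",t[:,:,::-1]);cv2.imwrite("pics/s5.png",s[:,:,::-1])
a=cv2.resize(t[200:290,310:390],None,fx=5,fy=5,interpolation=cv2.INTER_CUBIC)
b=cv2.resize(s[210:290,255:375],None,fx=6,fy=6,interpolation=cv2.INTER_CUBIC)[:,320:]
c=np.zeros((480,800,3),np.uint8);c[:450,:400]=a;c[:b.shape[0],400:]=b[:,:400];cv2.imwrite("pics/c5.png",c[:,:,::-1])
h=S-205*ax(YAW);h[2]=130;tip=h+150*ax(YAW)
print([proj(n,p).round(1) for p in(tip,h+50*ax(YAW),S) for n in("top","side")])
```

```text
27.63 [ 504.4 -224.6  -20.2] w 69.9 ff 0.0 F [ 0.1 -0.7 -0.5] M [-0.06 -0.01  0.  ]
28.43 [ 504.  -224.5  -20.4] w 24.7 ff 55.0 F [ 0.2 -0.9  1.6] M [-0.09  0.12 -0.02]
29.27 [ 503.1 -224.2  118.8] w 25.0 ff 55.0 F [ 0.4 -0.3 -1.5] M [0.   0.03 0.06]
30.21 [432.7  -2.3  94.8] w 24.6 ff 55.0 F [ 0.1 -0.1 -1.2] M [-0.03 -0.06 -0.05]
[array([348.8, 239.6]), array([321. , 245.7]), array([341.3, 270.9]), array([284.9, 242.1]), array([352.1, 223.5]), array([341.2, 257.6])]
```

View pics/c5.png

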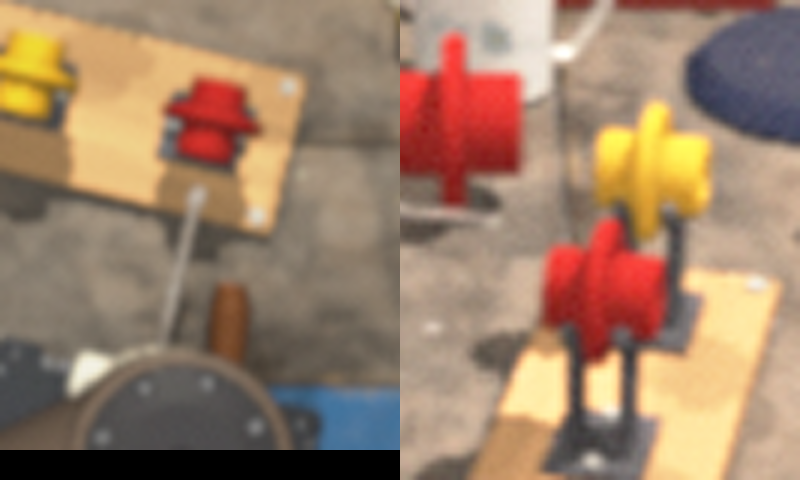

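The driver is held. Its tip is at top (349.4,238) and side (324,246.3) against predicted (348.8,239.6) and (321,245.7). So it sits about 5 mm further forward than planned, with height and sideways position within 2 mm. Inserting now with force checks.

Run:
```python
from h import *
import sys
a=ax(YAW);q=ori(YAW,0)
p=lambda d,z:np.array([*(S+d*a)[:2],z])
bot.line_to(p(-205,65),100);s0=st()["contact_force"]
for d in(-180,-155,-130,-110,-97):
    bot.line_to(p(d,65),70);s=bot.read_state()
    if np.linalg.norm(np.array(s["contact_force"])-s0)>4: st();sys.exit("contact")
st()
for n in("top","side"):
    print(n,[(A,c.round(1)) for A,c,_ in blobs(bot.camera(n),*RED,{"top":(335,205,370,240),"side":(325,235,365,280)}[n])])
for P in((537,-28,300),(550,-30,330),(570,-35,330)):
    j=bot.solve_ik(P,ori(YAW,35));print(P,None if j is None else np.round(j,2))
```

```text
30.76 [432.4  -2.6  64.9] w 25.0 ff 55.0 F [-0.1  0.5 -0.7] M [-0.   -0.08 -0.01]
33.05 [537.6 -27.7  64.9] w 24.4 ff 55.0 F [ 0.  -0.  -0.4] M [-0.02  0.08  0.01]
top [(85, array([351.5, 219.6]))]
side [(293, array([341.7, 257.7]))]
(537, -28, 300) [ 0.57 -0.31 -0.87  0.71 -0.69  0.28]
(550, -30, 330) [ 0.56 -0.3  -0.78  0.65 -0.75  0.36]
(570, -35, 330) [ 0.52 -0.26 -0.75  0.65 -0.71  0.39]
```

Inserted without touching, and the sleeve hasn't moved. Lifting next.

```bash
cat >> h.py <<'E'
def red():
    c=[]
    for n,box in(("top",(325,150,400,240)),("side",(325,100,400,280))):
        b=blobs(bot.camera(n),*RED,box); print(n,[(A,p.round(1)) for A,p,_ in b[:3]]); c.append(b[0][1] if b else None)
    return c
E
python3 - <<'E'
from h import *
a=ax(YAW)
p=lambda d,z:np.array([*(S+d*a)[:2],z])
bot.line_to(p(-97,82),40);st()
bot.line_to(p(-97,150),60);st()
c=red();print(tri(*c),[proj(n,[*S[:2],178]).round(1) for n in("top","side")])
E
```

```text
33.73 [537.2 -27.6  82.2] w 24.9 ff 55.0 F [-0.5  0.5 -2.2] M [0.   0.09 0.01]
35.01 [536.9 -27.7 149.5] w 24.8 ff 55.0 F [ 0.6  0.3 -2.4] M [0.02 0.1  0.01]
top [(79, array([353.3, 215.8]))]
side [(754, array([354.1, 197. ])), (302, array([342.1, 232.1])), (144, array([329.8, 127. ]))]
(array([648.98041617, -41.72089891, 268.65291782]), np.float64(28.55761089250931)) [array([354.1, 220.6]), array([341.4, 231.4])]
```

The sleeve is on the blade: side (342,232) matches the predicted (341,231), and the load rose by about 1.5 N. Raise and tilt.

Run:
```python
from h import *
a=ax(YAW)
p=lambda d,z:np.array([*(S+d*a)[:2],z])
bot.line_to(p(-97,200),100)
try: bot.line_to([550,-31,330],60,ori(YAW,35))
except bot.Unreachable: print("ptp");bot.move_ptp([550,-31,330],ori(YAW,35))
bot.pause(.8);s=st()
z=R.from_quat(s["eef_rot"]).apply([0,0,1]);x=R.from_quat(s["eef_rot"]).apply([1,0,0]);print("tilt",np.degrees(np.arcsin(x[2])))
h=np.array(s["tcp_pos"])-35*z
for k in(50,80,150):print(k,proj("top",h+k*x).round(1),proj("side",h+k*x).round(1),(h+k*x).round(0))
im=bot.camera("side");cv2.imwrite("pics/s6.png",im[:,:,::-1])
b=cv2.resize(im[120:290,240:410],None,fx=3.5,fy=3.5,interpolation=cv2.INTER_CUBIC);cv2.imwrite("pics/b6.png",b[:,:,::-1])
red()
print(np.abs(s["qvel"]).max())
for A,pp,k in blobs(im,*GRN,(250,120,360,240))[:1]:print("G",A,pp,cv2.fitLine(k.astype(np.float32),cv2.DIST_L2,0,.01,.01).ravel()[:2])
```

```text
38.88 [550. -31. 330.] w 24.6 ff 55.0 F [-0.2  0.4 -1.9] M [ 0.54  2.37 -0.02]
tilt 35.00108670275634
50 [355.  235.1] [316.8 152.2] [570. -36. 387.]
80 [357.8 225. ] [326.6 145.9] [594. -42. 405.]
150 [364.7 200.2] [350.3 130.8] [650. -55. 445.]
top [(372, array([357. , 225.9]))]
side [(754, array([354.2, 197. ])), (254, array([330.9, 150.6])), (141, array([329.7, 126.9]))]
0.001949218176882743
G 96 [309.57291667 157.83333333] [ 0.867439   -0.49754357]
```

The sleeve is at side (331,151) and top (357,226), on the blade near the handle. I'll check the actual blade tilt numerically by background difference before handing in.

Run:
```python
from h import *
print("sleeve",tri((357,225.9),(330.9,150.6)))
a=bot.camera("side");b=cv2.imread("pics/side0.png")[:,:,::-1]
d=np.abs(cv2.GaussianBlur(a,(3,3),0).astype(int)-cv2.GaussianBlur(b,(3,3),0)).sum(2)
for u in range(336,360,2):
    r=d[115:150,u];w=np.clip(r-35,0,None);print(u,r.max(),round((w*np.arange(115,150)).sum()/max(w.sum(),1),1),115+r.argmax())
t=cv2.imread("pics/top0.png")[:,:,::-1];dt=np.abs(cv2.GaussianBlur(bot.camera("top"),(3,3),0).astype(int)-cv2.GaussianBlur(t,(3,3),0)).sum(2)
for v in range(194,216,3):print("top",v,dt[v,350:375].max(),350+dt[v,350:375].argmax())
st()
```

```text
sleeve (array([598.88498179, -40.81214751, 391.8316302 ]), np.float64(11.299297453931432))
336 285 145.3 146
338 203 145.4 149
340 139 141.4 139
342 144 137.9 138
344 125 136.5 137
346 112 135.5 135
348 113 132.4 132
350 159 131.9 132
352 111 131.3 131
354 9 0.0 131
356 10 0.0 115
358 10 0.0 124
top 194 13 352
top 197 14 365
top 200 20 364
top 203 42 364
top 206 46 363
top 209 33 362
top 212 50 366
top 215 210 357
39.13 [550. -31. 330.] w 24.5 ff 55.0 F [ 0.2 -0.4 -2. ] M [ 0.5   2.34 -0.02]
```

The blade shows beyond the sleeve from side (340,139) to (352.5,131). That slope of -0.67 against an expected -0.64 means about 35°, and the arm is still.

```bash
python3 -c "
from plant import bot
print(bot.close_job())"
```

```text
the job is handed in; nothing more can be done
None
```

Job handed in at about 39 s: the red sleeve hangs on the screwdriver's blade, tip up at about 35° and held still about 390 mm above the bench; no verdict came back, and along the way the first grasp closed above the handle and a bench check pressed with about 21 N.

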